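# Roll-test two microscope rods on the surface plate

### The job

Check the two steel microscope rods for straightness: with the orange-handled sprung press, roll each rod in turn under light pressure (well under 18 N) forward over the stone plate, away from the robot, at least half a turn and on. The rod that wobbles and lifts the press is bent: put it in the red reject tray. Lay the straight one in the two V saddles of the green rack, set the press back upright in the middle of its cork mat, and leave everything else alone.

Things in the scene. Friction and masses are not known exactly. Their poses are not given: they have to be found in the camera images.
- plate: dark stone surface plate, fixed, 230 mm (its x) by 360 mm (its y), top 30 mm above the bench. Origin: centre of its underside; x points away from the robot, the way to roll. Rails 8 mm wide and 6 mm high run along its near and far edges, inner faces at x = -105 and +105 mm. The rods start near x = -45 mm, lying along y, at y about +85 and -85 mm.
- rod_a_mid (a point): one of the two steel rods, 18 mm thick with rounded ends, 140 mm long overall, about 220 g. The point is the middle of its length, on its axis; its y axis runs along the rod, x and z turn as the rod rolls (z is up at the start). Either rod may be the bent one. A rod rolls freely when pushed and turns half over in 28 mm of travel.
- rod_b_mid (a point): the other of the two steel rods, 18 mm thick with rounded ends, 140 mm long overall, about 220 g. The point is the middle of its length, on its axis; its y axis runs along the rod, x and z turn as the rod rolls (z is up at the start). Either rod may be the bent one. A rod rolls freely when pushed and turns half over in 28 mm of travel.
- rod_a: the same rod as rod_a_mid; same origin and axes. Either may be bent: its middle then stands 3 mm out of line with its ends, too little to see; it lies with the bend to the side, and rolled, it lifts what presses on it by about 3 mm twice a turn (every 28 mm of rod travel, first after about 14 mm). A straight one does not lift.
- rod_b: the same rod as rod_b_mid; same origin and axes. Either may be bent: its middle then stands 3 mm out of line with its ends, too little to see; it lies with the bend to the side, and rolled, it lifts what presses on it by about 3 mm twice a turn (every 28 mm of rod travel, first after about 14 mm). A straight one does not lift.
- press_grip (a point): the hand press's grip: an orange block 30 mm (its x) by 60 mm (its y) by 45 mm tall, on a blue top plate 100 x 100 x 8 mm whose upper face is 24 mm below this point. The point is 62 mm above the underside of the white sole (110 x 110 x 12 mm, centred below) when unloaded; z up.
- press: the hand press, 340 g, 83 mm tall, with a sprung flat white sole: the sole gives way upwards by at most 12 mm; it starts to give at about 2.2 N and then takes 2.2 N per mm. Origin: centre of the sole's underside when unloaded. While the press moves ahead with a rod under its sole, the rod rolls ahead half as far.
- mat: cork mat, fixed, 150 x 150 x 4 mm, on which the press stands at the start and must stand at the end. Origin: centre of its underside.
- rack_seat (a point): green rack, fixed, two V saddles 104 mm apart (8 mm thick each) on a base 8 mm thick. The point is midway between them, 40 mm above the bench, where the middle of the axis of a seated straight rod lies; y runs along the seat. A rod 18 mm thick sinks into the Vs until they hold it; their cheeks rise about 6 mm above the axis.
- tray: red reject tray, fixed, open on top, 110 mm (its x) by 190 mm (its y), 30 mm tall, walls and floor 4 to 5 mm. Origin: centre of its underside.
- jar: amber glass jar with a cap, 56 mm wide, 90 mm tall; a bystander, not to be disturbed. Origin: centre of its underside.
- beaker: clear plastic beaker, 70 mm wide, 90 mm tall; a bystander, not to be disturbed. Origin: centre of its underside.
- eyepiece: black microscope eyepiece standing on end, 42 mm wide, 55 mm tall; a bystander, not to be disturbed. Origin: centre of its underside.
- dish: shallow white dish, 90 mm wide, 16 mm tall; a bystander, not to be disturbed. Origin: centre of its underside.
- focus_knob: black focus knob, 44 mm wide, 30 mm tall; a bystander, not to be disturbed. Origin: centre of its underside.
- driver: screwdriver lying on the bench, 170 mm long; a bystander, not to be disturbed. Origin: centre of its underside at the middle of its length.
Things that resemble listed ones, but are neither listed nor needed, are in the scene too. Leave any pink or purple look-alike of the rod_a alone.

How it is judged:
By the outcome, as a careful person would: the job done as asked, in the order asked, and still so for the second after the job is handed in, with the robot touching nothing.
It also fails if it takes over 72 s, if anything falls off the work surface, if the arm or the gripper's body presses on something with over 40 N, if the wrist force passes 120 N, or if a joint passes its speed limit or range.

### The arm

A 7-joint arm with a two-finger parallel gripper is mounted at the origin on the work surface. World frame = base frame: x ahead of the robot, y to its left, z up, the work surface at z = 0. Lengths are in m, angles in rad, forces in N, time in s.
With the tool pointing down it reaches from about 0.4 to 0.9 m from the base axis. Payload 5.5 kg.
Tool frame: the origin (TCP) lies between the finger pads; the fingertips stand 19 mm ahead of it and the grasp point (between the pads) is the TCP (r.tcp_to_tips is the distance from the TCP to the fingertips, in m); z points along the fingers, x is the direction in which the jaws open and shut, and the axes are right-handed (so a half turn about z gives the same grasp; the last joint's range is limited). The gripper opens to 85 mm and grips with 20 to 120 N. Pads are 22 mm wide; open, the fingers measure 114 mm over their backs; the gripper's body (76 mm by 85 mm) begins 54 mm behind the grasp point. The pads swing forward as they close: fully open they stand 13 mm farther back than shut.
Start: joints at [1.453, 0.501, -0.427, 1.55, 0.221, 1.138, -0.21], TCP at [0.242, -0.603, 0.25] pointing down, gripper open.
Joint ranges: [-2.88, 2.88], [-0.31, 2.03], [-1.54, 1.56], [0.2, 2.42], [-1.41, 4.55], [0.19, 2.02], [-2.57, 2.57]. Speed limits (rad/s): [2.57, 2.57, 3.14, 3.14, 3.14, 3.14, 3.14].

### API

Orientations are given as a unit quaternion [x, y, z, w].
In Python, from rig import r gives the robot as it stands.
- The arm moves only by the tool apply_moves, never from a script. Its argument "increments" is a list of rows, each a list of 2 entries, a list of its own where there are three numbers: the shift along the world's x, y, z in cm, then the turn about the world's z in degrees. In form: [[[x, y, z], twist], ...]. A call has 1 to 20 rows; each row is the pose to reach, as a shift and turn from the pose measured when the call began; what a row does not reach only later rows make up. A row lasts 1/8 s, in which the tool goes at most 62.5 mm and 10.7 degrees, less where a joint would pass 70% of its speed; a pose out of reach is approached as far as the arm can. A call with a gripper value outside its range is refused whole. "hand" is the opening, from 0 (shut) to 1 (fully open), set as the call begins (left out, the last holds). The fingers move at their own pace and stop on an object; the grip force is fixed at half the most. Time passes only in rows, so rows that repeat a pose let the fingers close. It gives the time, the measured TCP pose, the force and the opening at its end, in the units of the state.
- r.get_state(): the state, without advancing time (a new reading comes with each control period).
- r.get_image(name): name is "side" or "top" or "wrist"; returns the picture (400x640x3 uint8, red, green, blue); there is no depth.
- r.camera_model(name): a dict with "camera_matrix" (3x3 intrinsics, pixels), "k1" (the pictures are not rectified: a ray, as slopes to the right and down, at radius r is drawn at 1 + k1 r^2 times it, then the intrinsics apply), "xyz" and "rotation" of the camera in the world. Camera axes: x right, y up, looking along -z (the intrinsics and any distortion apply to the point x, -y, -z); pixel columns grow to the right and rows downward; lengths in m; the calibration is good to about 2 mm. A picture is of the moment at which its call begins: read the wrist's pose just before it. camera_model takes no time and is no camera call; for the wrist camera it gives the pose at the moment of the call.
- r.close_job(): hands the job in, once; it reports no verdict.
The state is a dict: "clock": time; "joint_positions": joint angles; "qvel": joint speeds; "joint_efforts": joint torques, N m; "position": TCP position; "eef_rot": TCP orientation; "wrist_force": force on the tool from outside, world axes, zero at the start; "ft_torque": the same for the moment, N m; "width": finger opening in m.
Only numpy, scipy, OpenCV 4.12 (cv2) and the standard library are available. Lean on these libraries where they do the work, as an engineer would, in place of code of your own. Each camera call takes 0.05 s, during which the arm holds its last target.

## Working session

There is one attempt and no reset: what is moved stays moved. The work goes in short steps, Python scripts to look and compute and a tool call to move; the robot and the scene stay as the last step left them, time stands still between calls to the robot, and variables do not carry over. Pictures are saved under pics/ and viewed, and the job is handed in when it is done.

Besides the shell and the picture viewer there is one more tool, called after ">>>" in YAML: its name, and indented under it one key for each argument. apply_moves: Moves the arm, as the interface text tells. Its arguments: {"type":"object","properties":{"increments":{"type":"array","items":{"type":"array"}},"hand":{"type":"number"}},"required":["increments"]}

```bash
mkdir -p pics; ls; python3 - <<'E'
from rig import r
import cv2
s=r.get_state();print({k:s[k] for k in('clock','position','eef_rot','wrist_force','width')}, r.tcp_to_tips)
for n in('side','top'):
    cv2.imwrite(f'pics/{n}0.png',r.get_image(n)[:,:,::-1])
    print(n,r.camera_model(n))
E
```

```text
pics
{'clock': 0.0, 'position': array([ 0.24129692, -0.60284297,  0.24926036]), 'eef_rot': array([ 8.28161331e-01, -5.60488934e-01, -7.89931266e-04, -5.83257656e-04]), 'wrist_force': array([-0.03289352,  0.86160617, -0.12263182]), 'width': 0.0852757646794817} 0.019
side {'camera_matrix': array([[428.15745939,   0.        , 322.14656837],
       [  0.        , 428.15745939, 195.26426271],
       [  0.        ,   0.        ,   1.        ]]), 'k1': -0.05646913461523775, 'xyz': array([0.29832801, 0.96903246, 0.78863463]), 'rotation': array([-0.0463869 ,  0.44494777,  0.88936901, -0.09430009])}
top {'camera_matrix': array([[436.97391334,   0.        , 319.18657819],
       [  0.        , 436.97391334, 201.25200672],
       [  0.        ,   0.        ,   1.        ]]), 'k1': 0.04076267822237096, 'xyz': array([0.37604401, 0.05909011, 1.11434541]), 'rotation': array([-0.0437602 ,  0.05324726,  0.70997755, -0.70084353])}
```

View pics/top0.png

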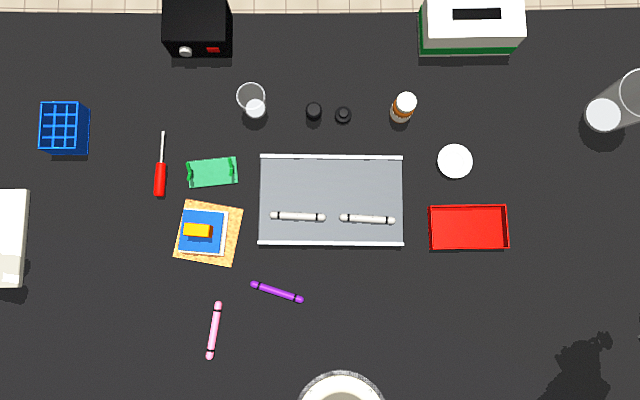

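View pics/side0.png

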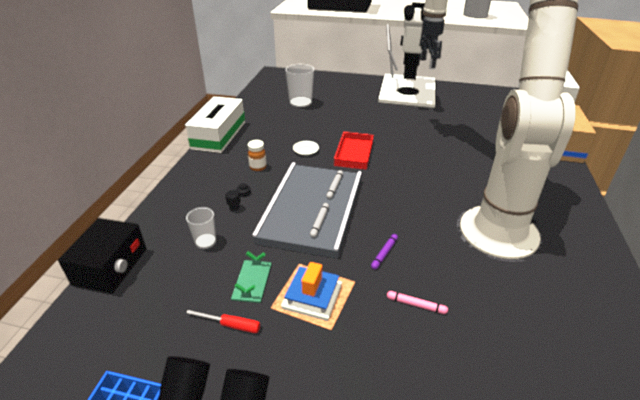

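The top view has x up and y to the left. The two steel rods are at (297,216) and (367,219). The press on its mat is at (203,232), the rack at (212,172), the tray at (469,227), and the purple and pink look-alikes at (277,292) and (214,330). Next I measure by masks.

```bash
cat > h.py <<'E'
import numpy as np, cv2
from scipy.spatial.transform import Rotation as R
from rig import r
def ray(c,u,v):
    K=np.array(c['camera_matrix']);d=np.array([(u-K[0,2])/K[0,0],(v-K[1,2])/K[1,1]])
    x=d.copy()
    for _ in range(20): x=d/(1+c['k1']*(x@x))
    return R.from_quat(c['rotation']).apply([x[0],-x[1],-1.])
def onz(c,u,v,z):
    d=ray(c,u,v);o=np.array(c['xyz']);return o+d*(z-o[2])/d[2]
def proj(c,p):
    q=R.from_quat(c['rotation']).inv().apply(np.array(p)-c['xyz']);x=np.array([q[0]/-q[2],-q[1]/-q[2]])
    x=x*(1+c['k1']*(x@x));K=c['camera_matrix'];return np.array([K[0,0]*x[0]+K[0,2],K[1,1]*x[1]+K[1,2]])
def tri(cs,uvs):
    A=np.zeros((3,3));b=np.zeros(3)
    for c,(u,v) in zip(cs,uvs):
        d=ray(c,u,v);d/=np.linalg.norm(d);P=np.eye(3)-np.outer(d,d);A+=P;b+=P@c['xyz']
    return np.linalg.solve(A,b)
def rectw(c,mask,z):
    n,l,st,ce=cv2.connectedComponentsWithStats(mask.astype(np.uint8));i=1+np.argmax(st[1:,4])
    ct,_=cv2.findContours((l==i).astype(np.uint8),0,2);ct=max(ct,key=cv2.contourArea)
    w=np.array([onz(c,u,v,z)[:2] for u,v in ct[:,0].astype(float)])*1000
    return cv2.minAreaRect(w.astype(np.float32)), ce[i], st[i], w
E
python3 - <<'E'
from h import *
t=cv2.imread('pics/top0.png');c=r.camera_model('top')
hsv=cv2.cvtColor(t,cv2.COLOR_BGR2HSV);H,S,V=[hsv[:,:,i].astype(int) for i in range(3)]
def win(m,x0,y0,x1,y1):
    k=np.zeros_like(m);k[y0:y1,x0:x1]=1;return m&k
F=lambda n,m,z:print(n,[np.round(a,1) for a in rectw(c,m,z)[:3]])
F('orange',win((H>15)&(H<32)&(S>200)&(V>180),180,215,215,240),0.0885)
F('blue',win((H>100)&(H<125)&(S>150),170,195,245,270),0.046)
F('mat',win((H>5)&(H<28)&(S>60)|(V>200)|(H>100)&(S>150),165,195,250,270)&(V>90),0.004)
F('green',win((H>60)&(H<90)&(S>120),180,150,245,190),0.008)
F('tray',win(((H<8)|(H>172))&(S>150),420,195,520,255),0.03)
for n,(a,b) in dict(L=(265,330),R=(335,400)).items(): F('rod'+n,win((V>150)|(V<35),a,205,b,228),0.039)
F('plate',win((V>75)&(S<80)|(V>150),250,148,412,250),0.033)
s=cv2.imread('pics/side0.png')
cv2.imwrite('pics/c1.png',cv2.resize(t[145:270,165:265],None,fx=6,fy=4.8*1.25/1.25,interpolation=cv2.INTER_CUBIC))
cv2.imwrite('pics/c2.png',cv2.resize(t[195:255,255:410],None,fx=5,fy=5,interpolation=cv2.INTER_CUBIC))
cv2.imwrite('pics/c3.png',cv2.resize(s[150:330,220:380],None,fx=3.3,fy=3.3,interpolation=cv2.INTER_CUBIC))
E
```

```text
Traceback (most recent call last):
ValueError: setting an array element with a sequence. The requested array has an inhomogeneous shape after 1 dimensions. The detected shape was (3,) + inhomogeneous part.
```

```bash
python3 - <<'E'
import cv2,numpy as np
t=cv2.imread('pics/top0.png')
cv2.imwrite('pics/c1.png',cv2.resize(t[145:270,165:265],None,fx=4.7,fy=4.7,interpolation=cv2.INTER_CUBIC))
E
```

```text
(no output)
```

View pics/c1.png

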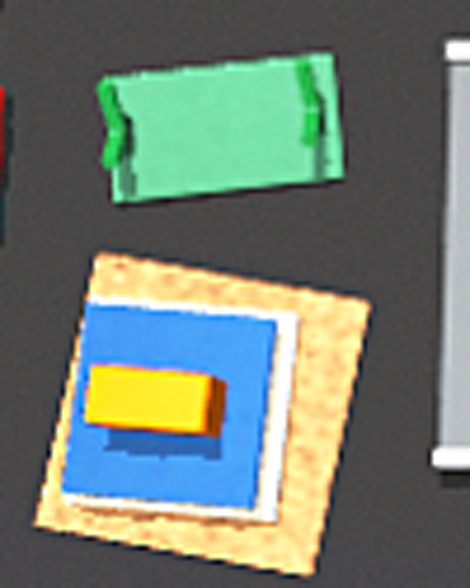

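The crop shows the orange grip with its yellow top at about (196,230) and a darker side face on its right. The blue plate sits on the white sole, which sits on the cork mat. The rack's V saddles are darker green, at (189,171) and (231,167).

```bash
python3 - <<'E'
from h import *
t=cv2.imread('pics/top0.png');c=r.camera_model('top')
hsv=cv2.cvtColor(t,cv2.COLOR_BGR2HSV);H,S,V=[hsv[:,:,i].astype(int) for i in range(3)]
def win(m,x0,y0,x1,y1):
    k=np.zeros(m.shape,bool);k[y0:y1,x0:x1]=1;return m&k
def F(n,m,z):
    (ce,sz,an),px,st,w=rectw(c,m,z);print(n,np.round(ce,1),np.round(sz,1),round(an,1),'px',np.round(px,1),'bb',st[:4]); return w
print(hsv[230,195],hsv[230,210],hsv[220,190], hsv[205,210], hsv[250,235])
F('orange',win((H>15)&(H<32)&(S>200)&(V>240),180,215,215,240),0.087)
F('blue',win((H>100)&(H<125)&(S>150),170,195,245,270)|win((H>10)&(H<32)&(S>200),180,220,213,240),0.042)
F('mat',win((V>110),165,195,250,270),0.004)
F('green',win((H>50)&(H<90)&(S>70),180,150,245,190),0.008)
F('saddles',win((H>50)&(H<90)&(S>180),180,150,207,190),0.04)
F('saddleR',win((H>50)&(H<90)&(S>180),210,150,245,190),0.04)
F('tray',win(((H<8)|(H>172))&(S>150),420,195,520,255),0.03)
for n,(a,b) in dict(L=(265,330),R=(335,400)).items(): F('rod'+n,win((V>165)|(V<60),a,205,b,228),0.039)
F('plate',win((V>90),250,148,412,250),0.033)
s=cv2.imread('pics/side0.png')
cv2.imwrite('pics/c2.png',cv2.resize(t[195:255,255:410],None,fx=5,fy=5,interpolation=cv2.INTER_CUBIC))
cv2.imwrite('pics/c3.png',cv2.resize(s[150:330,220:380],None,fx=3.3,fy=3.3,interpolation=cv2.INTER_CUBIC))
E
```

```text
[ 27 215 255] [ 14 255 133] [105 183 246] [ 20 123 254] [ 0 23 66]
orange [454.8 332.7] [57.4 28. ] 84.0 px [195.8 229.5] bb [184 223  26  14]
blue [454.9 333.5] [98.4 97.6] 84.3 px [200.9 231.1] bb [178 210  46  43]
mat [454.  325.1] [151.3 151.4] 78.8 px [207.9 232.5] bb [172 199  72  69]
green [608.7 318.8] [ 71.8 130.7] 5.9 px [211.8 171.6] bb [185 156  54  32]
saddles [614.5 368.9] [22.8  7.7] 22.3 px [188.1 167. ] bb [186 163   6   9]
saddleR [625.3 265.1] [23.  6.] 14.3 px [230.  162.4] bb [228 158   5  10]
tray [ 458.6 -324.4] [111.8 198.5] 0.7 px [467.8 226.5] bb [427 204  83  46]
rodL [488.5  99. ] [158.5  54.7] 89.3 px [296.8 215.7] bb [265 205  65  23]
rodR [486.4 -74.5] [159.4  54.7] 89.3 px [367.2 215.4] bb [335 205  65  23]
plate [531.8  14.9] [362.3 231.4] 89.0 px [330.3 199.6] bb [257 153 148  93]
```

View pics/c2.png

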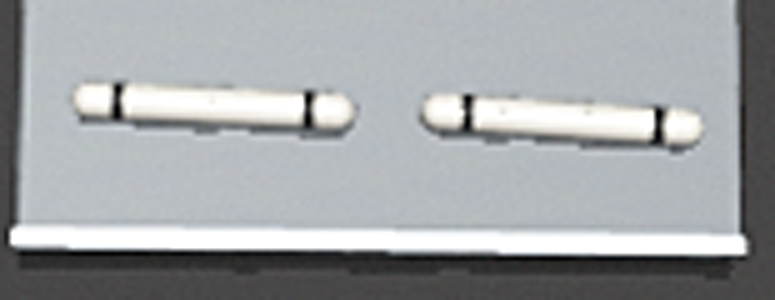

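View pics/c3.png

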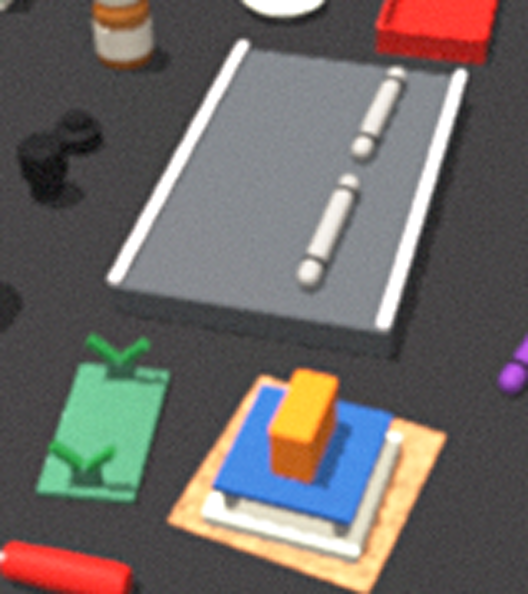

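The crops show two steel rods with white bodies and black rings, at (297,216) and (367,219). Both lie on the plate with the near rail below them. The purple and pink rods are off the plate, so they are the look-alikes. The press grip, rack and tray sizes match the description. I move above the press grip.

>>> apply_moves:
  hand: 0.8
  increments:
    - [[6, 3, 0], 5]
    - [[12, 8, 0], 10]
    - [[18, 13, 0], 15]
    - [[22, 18, 0], 20]
    - [[23.5, 24, 0], 25]
    - [[24, 30, 0], 30]
    - [[24, 36, 0], 35]
    - [[24, 42, 0], 40]
    - [[24, 48, 0], 45]
    - [[24, 54, 0], 50]
    - [[24, 60, 0], 55]
    - [[23.5, 66, 0], 60]
    - [[23, 72, 0], 62]
    - [[22.5, 78, 0], 62]
    - [[22, 84, 0], 62]
    - [[21.5, 90, 0], 62]
    - [[21.4, 93.6, 0], 62]
    - [[21.4, 93.6, -3], 62]
    - [[21.4, 93.6, -5], 62]
    - [[21.4, 93.6, -5], 62]

```text
clock: 2.6
position: [0.4546, 0.3313, 0.1974]
eef_rot: [0.999, -0.054, -0.002, 0.001]
wrist_force: [0.2, 0.1, 1.8]
width: 0.0679
```

```bash
python3 - <<'E'
from h import *
t=cv2.imread('pics/top0.png');c=r.camera_model('top')
V=cv2.cvtColor(t,cv2.COLOR_BGR2HSV)[:,:,2]
for n,(a,b) in dict(L=(268,328),R=(337,397)).items():
    m=np.zeros((400,640),bool);m[206:227,a:b]=(V[206:227,a:b]>200)
    m=cv2.morphologyEx(m.astype(np.uint8),3,np.ones((3,7)))
    (ce,sz,an),px,st,w=rectw(c,m,0.043);print(n,ce,sz,an,px)
s=r.get_state();print(s['clock'],s['position'],R.from_quat(s['eef_rot']).as_matrix()[:,0],s['wrist_force'])
c=r.camera_model('wrist');im=r.get_image('wrist');cv2.imwrite('pics/w1.png',im[:,:,::-1]);print(c)
E
```

```text
L (484.9322509765625, 98.96006774902344) (133.4797821044922, 24.181371688842773) 86.40349578857422 [295.32474227 216.15206186]
R (475.9758605957031, -74.38619232177734) (135.8674774169922, 23.738088607788086) 86.1005630493164 [366.22281167 218.82493369]
2.6 [0.45458211 0.33129937 0.19737282] [ 0.99407932 -0.10854985 -0.00482091] [0.16111853 0.06846663 1.79039752]
{'camera_matrix': array([[316.22967921,   0.        , 320.57076961],
       [  0.        , 316.22967921, 199.3883118 ],
       [  0.        ,   0.        ,   1.        ]]), 'k1': 0.010097900226997605, 'xyz': array([0.46319342, 0.39966106, 0.31979234]), 'rotation': array([-0.13454923,  0.00982399, -0.05365035,  0.98940469])}
```

View pics/w1.png

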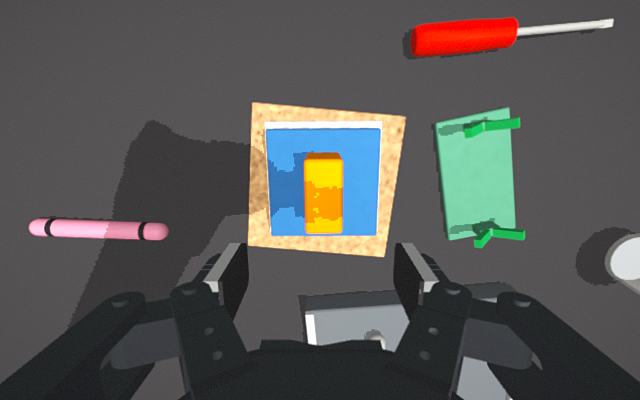

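The wrist view shows the grip top spanning about (305..343, 158..234), between the jaws, with the rack at (476,174) and the mat around it. I measure again from this view.

```bash
python3 - <<'E'
from h import *
t=cv2.imread('pics/w1.png')
from scipy.spatial.transform import Rotation as R
c=dict(camera_matrix=np.array([[316.2297,0,320.57077],[0,316.2297,199.3883],[0,0,1]]),k1=0.0100979,xyz=np.array([0.46319342, 0.39966106, 0.31979234]),rotation=np.array([-0.13454923,0.00982399,-0.05365035,0.98940469]))
hsv=cv2.cvtColor(t,cv2.COLOR_BGR2HSV);H,S,V=[hsv[:,:,i].astype(int) for i in range(3)]
def win(m,x0,y0,x1,y1):
    k=np.zeros(m.shape,bool);k[y0:y1,x0:x1]=1;return m&k
def F(n,m,z):
    (ce,sz,an),px,st,w=rectw(c,m,z);print(n,np.round(ce,1),np.round(sz,1),round(an,1),'px',np.round(px,1),'bb',st[:4]); return w
F('orange',win((H>12)&(H<32)&(S>200)&(V>190),295,158,350,240),0.087)
F('mat',win((V>80)&(S>40),245,95,408,262),0.004)
F('green',win((H>50)&(H<90)&(S>70),425,100,530,250),0.008)
for n,y in(('near L',110),('R',220)):
    w=F('saddle'+n,win((H>50)&(H<90)&(S>190),455,y,530,y+30),0.046)
ct=cv2.resize(t[95:255,425:535],None,fx=4,fy=3.7,interpolation=2);cv2.imwrite('pics/c4.png',ct)
E
```

```text
orange [457.3 337.8] [58.3 28.5] 84.4 px [323.1 194.9] bb [304 158  39  75]
mat [455.4 328.4] [150.7 150.4] 78.7 px [322.1 180.7] bb [247 102 160 156]
green [614.4 312.7] [ 80.4 140. ] 5.8 px [477.7 175.7] bb [434 107  92 141]
saddlenear L [611.7 373.2] [28.1  7.3] 0.1 px [502.4 123.8] bb [485 118  35  12]
saddleR [621.9 273.7] [ 8.8 30.2] 76.7 px [508.6 233.4] bb [493 228  32  12]
```

View pics/c4.png

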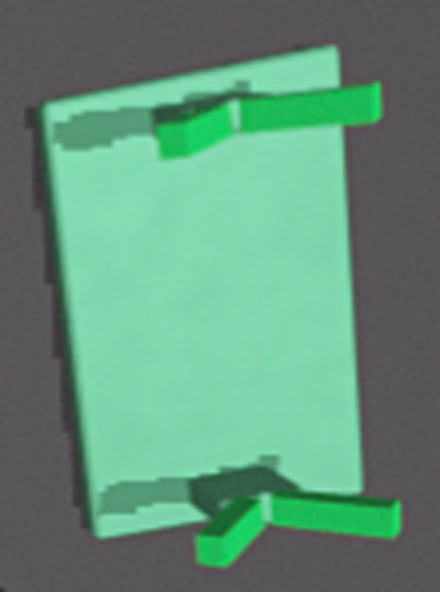

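Grip ≈ (456, 335), yaw ≈ −6°, which agrees across both views within 5 mm. Descend and grip.

>>> apply_moves:
  increments:
    - [[0.15, 0.35, -3], 0]
    - [[0.15, 0.35, -7], 0]
    - [[0.15, 0.35, -10.5], 0]
    - [[0.15, 0.35, -12.5], 0]
    - [[0.15, 0.35, -12.7], 0]
    - [[0.15, 0.35, -12.7], 0]

```text
clock: 3.4
position: [0.4575, 0.3361, 0.0729]
eef_rot: [0.999, -0.055, -0.001, -0.0]
wrist_force: [0.4, 0.0, -0.1]
width: 0.0682
```

>>> apply_moves:
  hand: 0.15
  increments:
    - [[0, 0, 0], 0]
    - [[0, 0, 0], 0]
    - [[0, 0, 0], 0]
    - [[0, 0, 0], 0]
    - [[0, 0, 0], 0]

```text
clock: 4.03
position: [0.458, 0.3366, 0.0733]
eef_rot: [0.999, -0.055, -0.0, -0.001]
wrist_force: [1.3, 0.3, 2.8]
width: 0.0294
```

>>> apply_moves:
  increments:
    - [[0, 0, 2], 0]
    - [[0, 0, 5], 0]
    - [[0, -3, 7], 0]
    - [[0, -7, 7], 0]
    - [[0.2, -11, 7], 1]
    - [[0.4, -15, 7], 2]
    - [[0.5, -19, 7], 2]
    - [[0.5, -22, 6.5], 2]
    - [[0.5, -23.8, 6], 2]
    - [[0.5, -23.8, 6], 2]
    - [[0.5, -23.8, 6], 2]
    - [[0.5, -23.8, 6], 2]

```text
clock: 5.52
position: [0.4631, 0.1002, 0.1337]
eef_rot: [0.999, -0.036, -0.0, -0.001]
wrist_force: [0.5, -0.1, -4.4]
width: 0.0292
```

```bash
cat > st.py <<'E'
from h import *
s=r.get_state();a=R.from_quat(s['eef_rot']).as_matrix()
print('clk',s['clock'],'pos',np.round(s['position']*1000,1),'yaw',np.degrees(np.arctan2(a[1,0],a[0,0])).round(1),'tz',a[:,2].round(3),'F',s['wrist_force'].round(2),'T',s['ft_torque'].round(2),'w',round(s['width'],4))
E
python3 st.py;python3 - <<'E'
from h import *
cv2.imwrite('pics/t1.png',r.get_image('top')[:,:,::-1]);cv2.imwrite('pics/s1.png',r.get_image('side')[:,:,::-1])
t=cv2.imread('pics/t1.png')[150:260,160:420];s=cv2.imread('pics/s1.png')[130:330,220:480]
t=cv2.resize(t,(520,220));s=cv2.resize(s,(520,400));cv2.imwrite('pics/j1.png',np.vstack([t,s])[:600])
E
```

```text
clk 5.525 pos [463.1 100.2 133.7] yaw -4.1 tz [-0.     0.002 -1.   ] F [ 0.5  -0.08 -4.35] T [ 0.02 -0.01 -0.06] w 0.0292
```

View pics/j1.png

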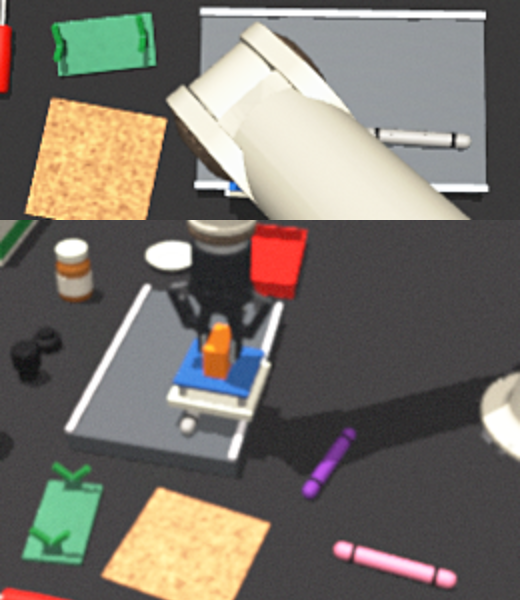

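The press hangs level over the left rod, whose end shows under the sole. The rest of the bench is undisturbed. I lower it until there is light pressure.

>>> apply_moves:
  increments:
    - [[0, 0, -1], 0]
    - [[0, 0, -1.5], 0]
    - [[0, 0, -1.7], 0]
    - [[0, 0, -1.7], 0]

```text
clock: 6.12
position: [0.4636, 0.1, 0.1169]
eef_rot: [0.999, -0.036, 0.0, -0.001]
wrist_force: [-0.3, -0.8, 3.8]
width: 0.0291
```

```bash
python3 st.py
```

```text
clk 6.125 pos [463.6 100.  116.9] yaw -4.1 tz [ 0.     0.002 -1.   ] F [-0.27 -0.85  3.83] T [-0.14 -0.07  0.01] w 0.0291
```

Contact is about 8 N. I ease off slightly, then roll forward in short calls and read the force each time.

>>> apply_moves:
  increments:
    - [[0, 0, 0.1], 0]
    - [[0.5, 0, 0.1], 0]
    - [[1.0, -0.1, 0.1], 0]
    - [[1.4, -0.1, 0.1], 0]

```text
clock: 6.62
position: [0.4782, 0.0991, 0.1179]
eef_rot: [0.999, -0.036, 0.0, -0.001]
wrist_force: [-1.6, -0.1, 0.0]
width: 0.0291
```

>>> apply_moves:
  increments:
    - [[0.5, 0, 0], 0]
    - [[1.0, -0.1, 0], 0]
    - [[1.4, -0.1, 0], 0]

```text
clock: 7.0
position: [0.4926, 0.0981, 0.1179]
eef_rot: [0.999, -0.036, 0.0, -0.001]
wrist_force: [-0.2, -0.1, 1.0]
width: 0.0292
```

>>> apply_moves:
  increments:
    - [[0.5, 0, 0], 0]
    - [[1.0, -0.1, 0], 0]
    - [[1.4, -0.1, 0], 0]

```text
clock: 7.38
position: [0.507, 0.0972, 0.118]
eef_rot: [0.999, -0.036, 0.0, -0.001]
wrist_force: [-0.5, 0.8, 1.6]
width: 0.0289
```

>>> apply_moves:
  increments:
    - [[0.5, 0, 0], 0]
    - [[1.0, -0.1, 0], 0]
    - [[1.4, -0.1, 0], 0]

```text
clock: 7.75
position: [0.5214, 0.0963, 0.118]
eef_rot: [0.999, -0.036, 0.0, -0.001]
wrist_force: [-0.7, 0.8, 0.7]
width: 0.0293
```

>>> apply_moves:
  increments:
    - [[0.5, 0, 0], 0]
    - [[1.0, -0.1, 0], 0]
    - [[1.4, -0.1, 0], 0]

```text
clock: 8.12
position: [0.5357, 0.0954, 0.118]
eef_rot: [0.999, -0.036, 0.0, -0.001]
wrist_force: [-0.3, 1.2, 1.3]
width: 0.0293
```

>>> apply_moves:
  increments:
    - [[0.5, 0, 0], 0]
    - [[1.0, -0.1, 0], 0]
    - [[1.4, -0.1, 0], 0]

```text
clock: 8.5
position: [0.5501, 0.0944, 0.118]
eef_rot: [0.999, -0.036, 0.001, -0.002]
wrist_force: [0.8, 1.3, 0.7]
width: 0.029
```

>>> apply_moves:
  increments:
    - [[0.5, 0, 0], 0]
    - [[1.0, -0.1, 0], 0]
    - [[1.4, -0.1, 0], 0]
    - [[1.4, -0.1, 0], 0]

```text
clock: 9.0
position: [0.5646, 0.0934, 0.1181]
eef_rot: [0.999, -0.036, 0.001, -0.002]
wrist_force: [0.6, 0.2, 0.1]
width: 0.0291
```

The force stayed flat at about 5 N over 50 mm of rod travel, so the left rod looks straight. I lift and go to the right rod.

>>> apply_moves:
  increments:
    - [[0, 0, 0.8], 0]
    - [[0, 0, 2], 0]
    - [[-2, -3, 2.4], 0]
    - [[-4.5, -7, 2.4], 0]
    - [[-7, -11, 2.4], 0]
    - [[-9, -14, 2.2], 0]
    - [[-10.5, -16.3, 1.6], 0]
    - [[-10.6, -16.7, 1.6], 0]
    - [[-10.6, -16.7, 1.6], 0]

```text
clock: 10.12
position: [0.4591, -0.0736, 0.1347]
eef_rot: [0.999, -0.037, 0.001, -0.002]
wrist_force: [0.2, 0.8, -3.4]
width: 0.0292
```

```bash
python3 st.py;python3 - <<'E'
from h import *
cv2.imwrite('pics/t2.png',r.get_image('top')[:,:,::-1]);cv2.imwrite('pics/s2.png',r.get_image('side')[:,:,::-1])
t=cv2.imread('pics/t2.png')[150:260,160:420];s=cv2.imread('pics/s2.png')[130:330,220:480]
t=cv2.resize(t,(520,220));s=cv2.resize(s,(520,400));cv2.imwrite('pics/j2.png',np.vstack([t,s])[:600])
E
```

```text
clk 10.125 pos [459.1 -73.6 134.7] yaw -4.2 tz [ 0.003  0.003 -1.   ] F [ 0.21  0.76 -3.4 ] T [ 0.06 -0.01 -0.03] w 0.0292
```

View pics/j2.png

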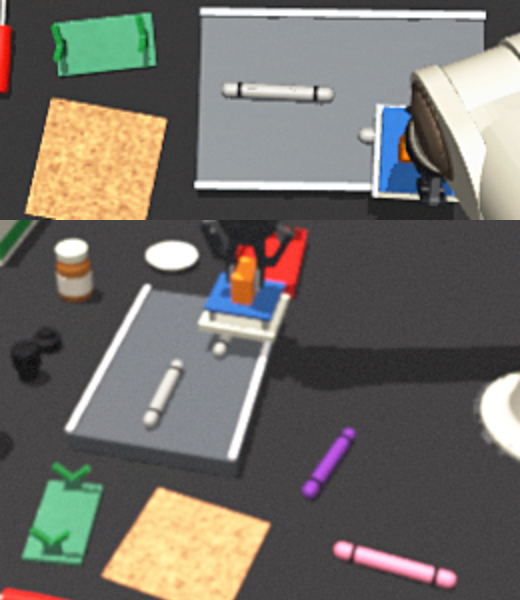

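The left rod rolled to (298,196), about 50 mm ahead as expected. The press now stands over the right rod. I lower it and roll.

>>> apply_moves:
  increments:
    - [[0, 0, -0.9], 0]
    - [[0, 0, -1.4], 0]
    - [[0, 0, -1.7], 0]
    - [[0, 0, -1.7], 0]

```text
clock: 10.72
position: [0.46, -0.0719, 0.1178]
eef_rot: [0.999, -0.035, 0.002, -0.002]
wrist_force: [-0.9, 1.7, 1.3]
width: 0.0289
```

>>> apply_moves:
  increments:
    - [[0.5, 0, 0], 0]
    - [[0.9, -0.1, 0], 0]

```text
clock: 10.98
position: [0.4698, -0.0729, 0.1182]
eef_rot: [0.999, -0.035, 0.002, -0.002]
wrist_force: [-0.5, 1.6, 3.0]
width: 0.0291
```

>>> apply_moves:
  increments:
    - [[0.5, 0, 0], 0]
    - [[0.9, -0.1, 0], 0]

```text
clock: 11.22
position: [0.4797, -0.0738, 0.1185]
eef_rot: [0.999, -0.035, 0.003, -0.002]
wrist_force: [-1.2, 2.2, 3.6]
width: 0.0293
```

>>> apply_moves:
  increments:
    - [[0.5, 0, 0], 0]
    - [[0.9, -0.1, 0], 0]

```text
clock: 11.48
position: [0.4896, -0.0747, 0.1187]
eef_rot: [0.999, -0.035, 0.003, -0.002]
wrist_force: [-0.4, 1.2, 4.0]
width: 0.029
```

>>> apply_moves:
  increments:
    - [[0.5, 0, 0], 0]
    - [[1.0, -0.1, 0], 0]
    - [[1.4, -0.1, 0], 0]

```text
clock: 11.85
position: [0.5041, -0.0758, 0.1187]
eef_rot: [0.999, -0.035, 0.003, -0.002]
wrist_force: [0.0, -0.3, 3.1]
width: 0.0292
```

>>> apply_moves:
  increments:
    - [[0.5, 0, 0], 0]
    - [[1.0, -0.1, 0], 0]
    - [[1.4, -0.1, 0], 0]

```text
clock: 12.22
position: [0.5182, -0.0768, 0.1185]
eef_rot: [0.999, -0.036, 0.003, -0.003]
wrist_force: [-0.0, -0.2, -0.1]
width: 0.0292
```

>>> apply_moves:
  increments:
    - [[0.5, 0, 0], 0]
    - [[1.0, -0.1, 0], 0]
    - [[1.4, -0.1, 0], 0]

```text
clock: 12.6
position: [0.5323, -0.078, 0.1185]
eef_rot: [0.999, -0.036, 0.003, -0.002]
wrist_force: [-1.7, -0.8, 3.5]
width: 0.0292
```

>>> apply_moves:
  increments:
    - [[0.5, 0, 0], 0]
    - [[1.0, -0.1, 0], 0]
    - [[1.4, -0.1, 0], 0]

```text
clock: 12.98
position: [0.5471, -0.0792, 0.1188]
eef_rot: [0.999, -0.036, 0.003, -0.002]
wrist_force: [-0.8, -1.7, 5.1]
width: 0.0293
```

>>> apply_moves:
  increments:
    - [[0.5, 0, 0], 0]
    - [[1.0, -0.1, 0], 0]
    - [[1.5, -0.1, 0], 0]
    - [[1.5, -0.1, 0], 0]

```text
clock: 13.48
position: [0.563, -0.0805, 0.1189]
eef_rot: [0.999, -0.036, 0.004, -0.002]
wrist_force: [0.7, -1.7, 3.3]
width: 0.0291
```

The right rod wobbles: the force rose, fell to its baseline near 29 mm of rod travel, then rose again, peaking at about 9.5 N. It is bent and the left rod is straight. I put the press back on the mat.

>>> apply_moves:
  increments:
    - [[0, 0, 1.5], 0]
    - [[0, 1, 3.5], 0]
    - [[-1, 5, 4], 0]
    - [[-2, 10, 4], 0]
    - [[-4, 15.5, 4], 0]
    - [[-6, 21, 4], 0]
    - [[-8, 26.5, 4], -2]
    - [[-9.5, 32, 4], -4]
    - [[-10.5, 36.5, 4], -6]
    - [[-10.7, 39.5, 4], -7]
    - [[-10.7, 40.8, 3], -7]
    - [[-10.7, 40.8, 0], -7]
    - [[-10.7, 40.8, -2], -7]
    - [[-10.7, 40.8, -3], -7]
    - [[-10.7, 40.8, -3], -7]

```text
clock: 15.35
position: [0.4558, 0.3268, 0.0882]
eef_rot: [0.995, -0.097, 0.004, -0.001]
wrist_force: [-0.8, -1.0, -2.5]
width: 0.0293
```

```bash
python3 st.py;python3 - <<'E'
from h import *
cv2.imwrite('pics/t3.png',r.get_image('top')[:,:,::-1]);cv2.imwrite('pics/s3.png',r.get_image('side')[:,:,::-1])
t=cv2.imread('pics/t3.png')[150:260,160:420];s=cv2.imread('pics/s3.png')[130:330,220:480]
t=cv2.resize(t,(520,220));s=cv2.resize(s,(520,400));cv2.imwrite('pics/j3.png',np.vstack([t,s])[:600])
E
```

```text
clk 15.35 pos [455.8 326.8  88.2] yaw -11.1 tz [ 0.007  0.002 -1.   ] F [-0.8  -1.02 -2.48] T [ 0.   -0.01 -0.04] w 0.0293
```

View pics/j3.png

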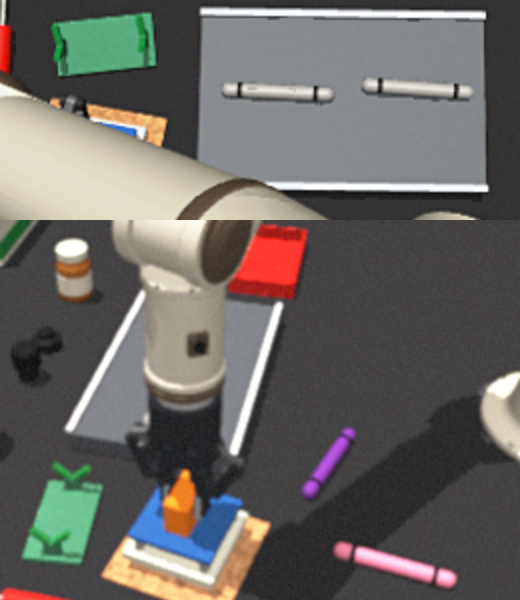

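The press is over the mat, square with it, and both rods now lie on the plate at about (298,196) and (368,194). Lower and check the force.

>>> apply_moves:
  increments:
    - [[0, 0.1, -0.8], 0]
    - [[0, 0.1, -1.4], 0]
    - [[0, 0.1, -1.5], 0]
    - [[0, 0.1, -1.5], 0]

```text
clock: 15.95
position: [0.4567, 0.3288, 0.0748]
eef_rot: [0.995, -0.097, 0.005, -0.002]
wrist_force: [1.0, -0.1, -0.1]
width: 0.0289
```

```bash
python3 st.py;python3 - <<'E'
from h import *
t=cv2.imread('pics/t3.png');c=r.camera_model('top')
V=cv2.cvtColor(t,cv2.COLOR_BGR2HSV)[:,:,2]
cv2.imwrite('pics/c5.png',cv2.resize(t[180:212,262:402],None,fx=5.5,fy=5.5,interpolation=2))
for n,(a,b) in dict(L=(265,332),R=(337,402)).items():
  for th in (170,185,200):
    m=np.zeros((400,640),bool);m[183:210,a:b]=(V[183:210,a:b]>th)
    m=cv2.morphologyEx(m.astype(np.uint8),3,np.ones((3,7)))
    (ce,sz,an),px,st,w=rectw(c,m,0.042);print(n,th,ce,sz,an,px)
E
```

```text
clk 15.95 pos [456.7 328.8  74.8] yaw -11.1 tz [ 0.01   0.004 -1.   ] F [ 0.98 -0.06 -0.11] T [-0.24  0.14 -0.02] w 0.0289
L 170 (540.9978637695312, 94.75025939941406) (131.89505004882812, 12.052265167236328) 86.56547546386719 [298.26771654 194.73228346]
L 185 (541.5418701171875, 95.9596176147461) (129.4314422607422, 10.02632999420166) 86.42298126220703 [297.99056604 194.53773585]
L 200 (541.3021240234375, 94.789794921875) (126.82772827148438, 8.220703125) 86.62931823730469 [298.52662722 194.62721893]
R 170 (542.9287109375, -79.14990234375) (132.3123779296875, 12.315502166748047) 85.07189178466797 [368.47876448 193.15830116]
R 185 (542.8984375, -80.32002258300781) (129.7255401611328, 10.951298713684082) 84.68048095703125 [368.35211268 192.99530516]
R 200 (543.7893676757812, -79.24545288085938) (127.06404113769531, 8.419655799865723) 85.27070617675781 [367.96202532 192.91772152]
```

View pics/c5.png

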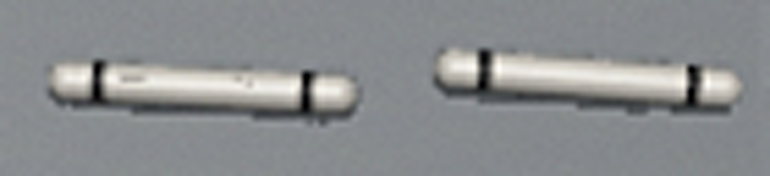

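The force dropped by the press's weight, so it is seated. The crop shows both rods with their rings: left (298,195), right (368,193). I release the press and go above the right (bent) rod.

>>> apply_moves:
  hand: 0.75
  increments:
    - [[0, 0, 0], 0]
    - [[0, 0, 0], 0]
    - [[0, 0, 0], 0]
    - [[0, 0, 0.5], 0]
    - [[0, 0, 3], 0]
    - [[0, 0, 7], 0]
    - [[0, 0, 11], 0]
    - [[1, -4, 11], 0]

```text
clock: 16.95
position: [0.4671, 0.2939, 0.1892]
eef_rot: [0.996, -0.094, 0.007, -0.006]
wrist_force: [0.9, -0.6, -0.7]
width: 0.0639
```

```bash
python3 st.py;python3 - <<'E'
from h import *
c=r.camera_model('wrist');im=r.get_image('wrist');cv2.imwrite('pics/w2.png',im[:,:,::-1]);np.save('w2.npy',c,allow_pickle=True)
E
```

```text
clk 16.95 pos [467.1 293.9 189.2] yaw -10.8 tz [ 0.016  0.01  -1.   ] F [ 0.87 -0.64 -0.74] T [-0.05 -0.01 -0.  ] w 0.0639
```

View pics/w2.png

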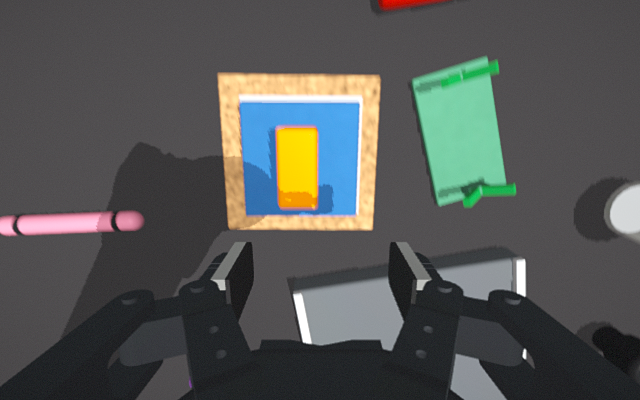

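The press stands square on its mat (grip at (297,168), mat margins even). I check that numerically and then move on.

```bash
python3 - <<'E'
from h import *
t=cv2.imread('pics/w2.png');c=np.load('w2.npy',allow_pickle=True).item()
hsv=cv2.cvtColor(t,cv2.COLOR_BGR2HSV);H,S,V=[hsv[:,:,i].astype(int) for i in range(3)]
def win(m,x0,y0,x1,y1):
    k=np.zeros(m.shape,bool);k[y0:y1,x0:x1]=1;return m&k
def F(n,m,z):
    (ce,sz,an),px,st,w=rectw(c,m,z);print(n,np.round(ce,1),np.round(sz,1),round(an,1),'px',np.round(px,1),'bb',st[:4]); return w
F('orange',win((H>12)&(H<32)&(S>200)&(V>150),265,120,325,215),0.087)
F('blue',win((H>100)&(H<125)&(S>150)|(H<32)&(S>200),238,95,362,217),0.042)
F('mat',win((V>70)&(S>40),210,65,385,240),0.004)
g=win((H>50)&(H<90)&(S>70),405,50,530,212)
F('green all',g,0.008)
F('base',g&(S<160),0.008)
F('sadL',win(g&(S>190),400,50,530,95),0.046);F('sadR',win(g&(S>190),400,175,530,215),0.046)
cv2.imwrite('pics/c6.png',cv2.resize(t[45:220,400:530],None,fx=3.4,fy=3.4,interpolation=2))
E
```

```text
orange [457.9 327.6] [56.4 27.8] 79.0 px [297.  166.7] bb [277 128  40  79]
blue [457.8 327.2] [94.1 97.1] 79.0 px [300.7 153.5] bb [240 103 119 111]
mat [455.7 326.6] [152.4 150.9] 78.8 px [298.3 151.3] bb [217  72 165 159]
green all [613.9 313. ] [ 79.2 136.4] 5.8 px [461.4 132.3] bb [411  56 106 152]
base [613.9 313. ] [ 79.1 136.5] 5.9 px [459.7 132. ] bb [411  56 106 152]
sadL [612.2 370.2] [27.3  5.3] 3.1 px [480.8  71.1] bb [463  63  35  16]
sadR [622.3 270.6] [ 6.6 28.9] 81.0 px [498.5 189.2] bb [482 185  34   9]
```

View pics/c6.png

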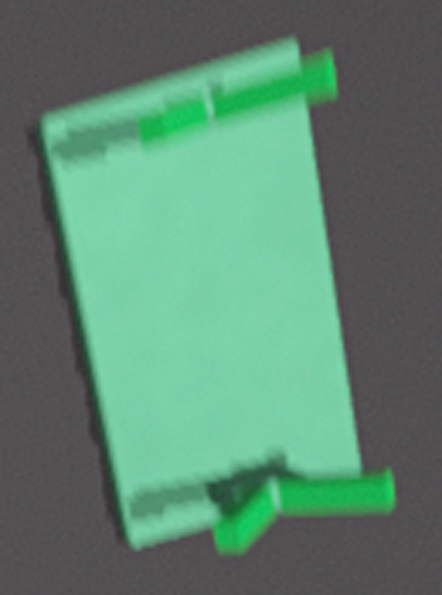

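>>> apply_moves:
  hand: 0.6
  increments:
    - [[1, -6, 0], 1]
    - [[2, -12, 0], 2]
    - [[3.5, -18, 0], 4]
    - [[5, -24, 0], 6]
    - [[6.5, -30, 0], 6]
    - [[7.4, -35, 0], 6]
    - [[7.4, -37.4, -2], 6]
    - [[7.4, -37.4, -4], 6]
    - [[7.4, -37.4, -5], 6]
    - [[7.4, -37.4, -5], 6]

```text
clock: 18.25
position: [0.5426, -0.0873, 0.1352]
eef_rot: [0.999, -0.044, 0.005, -0.002]
wrist_force: [1.2, -1.1, 1.1]
width: 0.0513
```

```bash
python3 st.py;python3 - <<'E'
from h import *
c=r.camera_model('wrist');im=r.get_image('wrist');cv2.imwrite('pics/w3.png',im[:,:,::-1]);np.save('w3.npy',c,allow_pickle=True)
E
```

```text
clk 18.25 pos [542.6 -87.3 135.2] yaw -5.0 tz [ 0.011  0.003 -1.   ] F [ 1.22 -1.08  1.1 ] T [0.05 0.01 0.02] w 0.0513
```

View pics/w3.png

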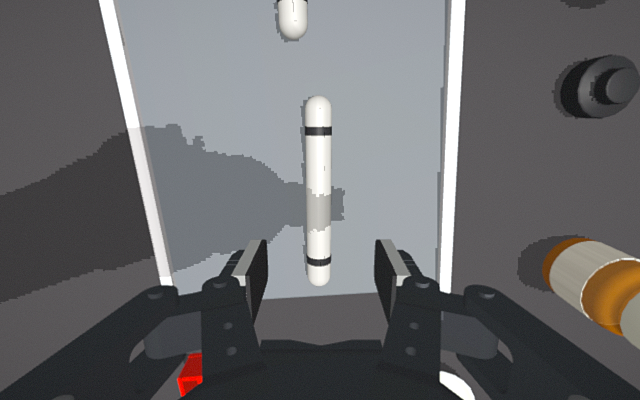

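The right rod runs from (318,97) to (319,285) between the jaws, with its rings at (318,131) and (319,261).

```bash
python3 - <<'E'
from h import *
t=cv2.imread('pics/w3.png');c=np.load('w3.npy',allow_pickle=True).item()
P=lambda u,v,z:np.round(onz(c,u,v,z)*1000,1)
for z in(.039,.048):print([P(u,v,z) for u,v in((318,131),(319,261))],[P(*p,z) for p in((318,97),(318.5,285))])
hsv=cv2.cvtColor(t,cv2.COLOR_BGR2HSV);V=hsv[:,:,2]
m=np.zeros(V.shape,np.uint8);m[90:290,295:345]=(V[90:290,295:345]>205)|(V[90:290,295:345]<70)
m[185:230]=0
(ce,sz,an),px,st,w=rectw(c,cv2.morphologyEx(m,3,np.ones((61,3))),.042);print(ce,sz,an)
E
```

```text
[array([547.4, -30.6,  39. ]), array([ 539.5, -126.6,   39. ])] [array([549.4,  -8.8,  39. ]), array([ 537.3, -146.8,   39. ])]
[array([547.4, -30.2,  48. ]), array([ 539.8, -122.2,   48. ])] [array([549.3,  -9.2,  48. ]), array([ 537.7, -141.6,   48. ])]
(543.3203735351562, -76.98426055908203) (136.64097595214844, 17.41920280456543) 84.97962188720703
```

>>> apply_moves:
  increments:
    - [[0.1, 1, -3], 0]
    - [[0.1, 1, -6], 0]
    - [[0.1, 1, -7.5], 0]
    - [[0.1, 1, -8.3], 0]
    - [[0.1, 1, -8.4], 0]
    - [[0.1, 1, -8.4], 0]

```text
clock: 19.05
position: [0.5449, -0.0778, 0.0528]
eef_rot: [0.999, -0.044, 0.007, -0.002]
wrist_force: [0.5, -0.5, 0.7]
width: 0.0514
```

```bash
python3 st.py
```

```text
clk 19.05 pos [544.9 -77.8  52.8] yaw -5.1 tz [ 0.014  0.003 -1.   ] F [ 0.53 -0.53  0.74] T [-0.07  0.06 -0.01] w 0.0514
```

>>> apply_moves:
  hand: 0
  increments:
    - [[-0.1, 0, -0.2], 0]
    - [[-0.1, 0, -0.2], 0]
    - [[-0.1, 0, -0.2], 0]
    - [[-0.1, 0, -0.2], 0]
    - [[-0.1, 0, -0.2], 0]
    - [[-0.1, 0, -0.2], 0]

```text
clock: 19.8
position: [0.5441, -0.078, 0.0514]
eef_rot: [0.999, -0.044, 0.007, -0.001]
wrist_force: [-1.8, -0.6, 6.1]
width: 0.0157
```

```bash
python3 st.py
```

```text
clk 19.8 pos [544.1 -78.   51.4] yaw -5.1 tz [ 0.014  0.002 -1.   ] F [-1.84 -0.57  6.07] T [-0.1   0.36  0.  ] w 0.0157
```

>>> apply_moves:
  increments:
    - [[0, 0, 1], 0]
    - [[0, 0, 3], 0]
    - [[0, 0, 6], 0]
    - [[0, 0, 8], 0]
    - [[0, 0, 8], 0]

```text
clock: 20.42
position: [0.5455, -0.0782, 0.1335]
eef_rot: [0.999, -0.044, 0.009, -0.001]
wrist_force: [-0.3, 0.5, -3.2]
width: 0.0157
```

```bash
python3 st.py;python3 - <<'E'
from h import *
im=r.get_image('side');cv2.imwrite('pics/s4.png',im[:,:,::-1]);im=r.get_image('wrist');cv2.imwrite('pics/w4.png',im[:,:,::-1])
t=cv2.imread('pics/s4.png')[60:260,220:480];cv2.imwrite('pics/j4.png',np.hstack([cv2.resize(t,(390,300)),cv2.resize(cv2.imread('pics/w4.png'),(400,300))]))
E
```

```text
clk 20.425 pos [545.5 -78.2 133.5] yaw -5.1 tz [ 0.018  0.001 -1.   ] F [-0.33  0.49 -3.16] T [ 0.    0.06 -0.01] w 0.0157
```

View pics/j4.png

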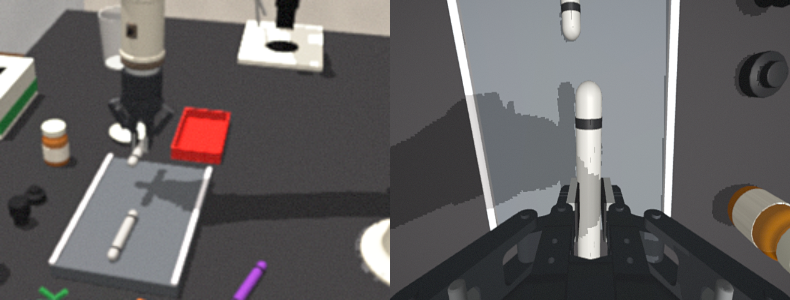

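The rod is held level by its middle. I carry it over the tray.

>>> apply_moves:
  increments:
    - [[-1, -4, 0.5], 1]
    - [[-2.5, -9, 0.5], 3]
    - [[-4.5, -14, 0.5], 5]
    - [[-6.5, -19, 0.5], 5]
    - [[-8.2, -23, 0], 5]
    - [[-8.7, -25, -1.5], 5]
    - [[-8.7, -25, -4], 5]
    - [[-8.7, -25, -6], 5]
    - [[-8.7, -25, -6], 5]
    - [[-8.7, -25, -6], 5]

```text
clock: 21.78
position: [0.4576, -0.3274, 0.0714]
eef_rot: [1.0, 0.0, 0.007, -0.002]
wrist_force: [0.3, -0.1, -2.5]
width: 0.0154
```

```bash
python3 st.py;python3 - <<'E'
from h import *
im=r.get_image('side');cv2.imwrite('pics/s5.png',im[:,:,::-1]);im=r.get_image('wrist');cv2.imwrite('pics/w5.png',im[:,:,::-1])
t=cv2.imread('pics/s5.png')[60:260,220:480];cv2.imwrite('pics/j5.png',np.hstack([cv2.resize(t,(390,300)),cv2.resize(cv2.imread('pics/w5.png'),(400,300))]))
E
```

```text
clk 21.775 pos [ 457.6 -327.4   71.4] yaw 0.0 tz [ 0.014  0.003 -1.   ] F [ 0.3  -0.08 -2.54] T [-0.03  0.02  0.02] w 0.0154
```

View pics/j5.png

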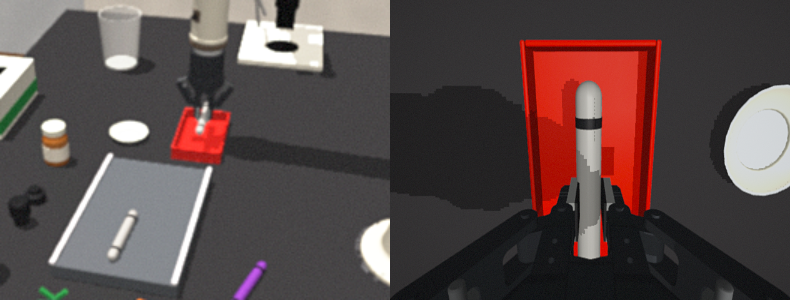

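The rod is centred inside the tray opening. Lower and release with a partial opening.

>>> apply_moves:
  increments:
    - [[0, 0, -2], 0]
    - [[0, 0, -3.5], 0]
    - [[0, 0, -4.2], 0]
    - [[0, 0, -4.3], 0]
    - [[0, 0, -4.3], 0]

```text
clock: 22.5
position: [0.458, -0.3281, 0.0292]
eef_rot: [1.0, -0.0, 0.008, -0.001]
wrist_force: [0.4, -0.8, -1.7]
width: 0.0156
```

>>> apply_moves:
  hand: 0.4
  increments:
    - [[0, 0, 0], 0]
    - [[0, 0, 0], 0]
    - [[0, 0, 0], 0]
    - [[0, 0, 0.2], 0]
    - [[0, 0, 2], 0]
    - [[0, 0, 6], 0]
    - [[0, 0, 10], 0]
    - [[0, 0, 12], 0]

```text
clock: 23.5
position: [0.4593, -0.3286, 0.1524]
eef_rot: [1.0, -0.0, 0.009, 0.0]
wrist_force: [0.9, -0.1, -0.2]
width: 0.034
```

```bash
python3 st.py;python3 - <<'E'
from h import *
im=r.get_image('side');cv2.imwrite('pics/s6.png',im[:,:,::-1]);im=r.get_image('wrist');cv2.imwrite('pics/w6.png',im[:,:,::-1])
t=cv2.imread('pics/s6.png')[60:260,220:480];cv2.imwrite('pics/j6.png',np.hstack([cv2.resize(t,(390,300)),cv2.resize(cv2.imread('pics/w6.png'),(400,300))]))
E
```

```text
clk 23.5 pos [ 459.3 -328.6  152.4] yaw -0.0 tz [ 0.018 -0.001 -1.   ] F [ 0.89 -0.05 -0.17] T [-0.01  0.06 -0.05] w 0.034
```

View pics/j6.png

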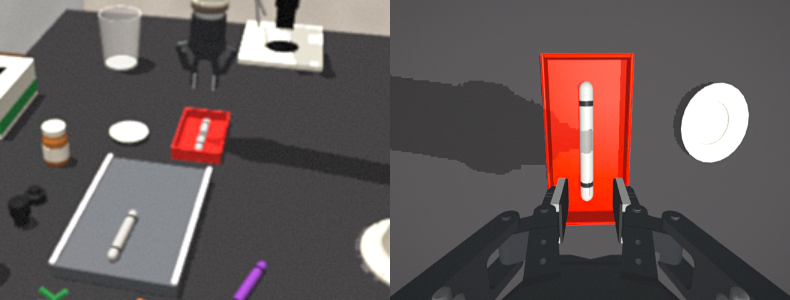

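The bent rod lies in the tray. Now the straight rod.

>>> apply_moves:
  hand: 0.6
  increments:
    - [[1, 6, 0], 0]
    - [[2.5, 12, 0], 0]
    - [[4, 18, 0], 0]
    - [[5.5, 24, 0], -1]
    - [[7, 30, 0], -2]
    - [[7.8, 36, 0], -3.5]
    - [[8.1, 41.5, -1], -3.5]
    - [[8.1, 41.8, -1.6], -3.5]
    - [[8.1, 41.8, -1.6], -3.5]

```text
clock: 24.72
position: [0.5391, 0.0887, 0.1343]
eef_rot: [1.0, -0.03, 0.008, 0.001]
wrist_force: [0.2, 0.2, -0.4]
width: 0.051
```

```bash
python3 st.py;python3 - <<'E'
from h import *
c=r.camera_model('wrist');im=r.get_image('wrist');cv2.imwrite('pics/w7.png',im[:,:,::-1]);np.save('w7.npy',c,allow_pickle=True)
E
```

```text
clk 24.725 pos [539.1  88.7 134.3] yaw -3.5 tz [ 0.015 -0.003 -1.   ] F [ 0.2   0.19 -0.4 ] T [-0.01 -0.01  0.01] w 0.051
```

View pics/w7.png

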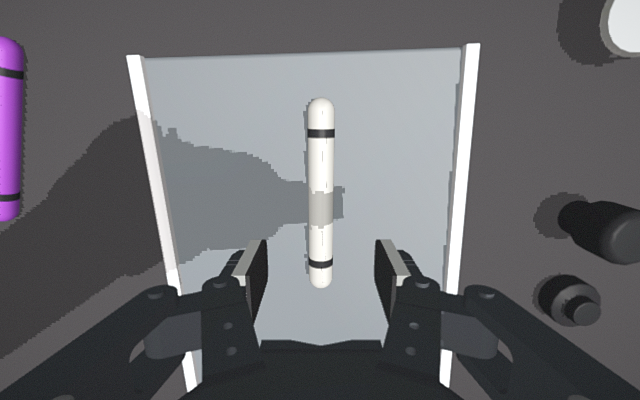

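The straight rod runs from (321,98) to (320,288), with its rings at (321,133) and (320,264).

```bash
python3 - <<'E'
from h import *
t=cv2.imread('pics/w7.png');c=np.load('w7.npy',allow_pickle=True).item()
P=lambda u,v,z:np.round(onz(c,u,v,z)*1000,1)
for z in(.039,.048):print([P(u,v,z) for u,v in((321,133),(320.5,264))],[P(*p,z) for p in((321,98),(320.5,288))])
E
```

```text
[array([544.8, 143.5,  39. ]), array([538.6,  46.4,  39. ])] [array([546.2, 165.9,  39. ]), array([537.3,  26. ,  39. ])]
[array([544.7, 144.1,  48. ]), array([538.7,  51. ,  48. ])] [array([546. , 165.6,  48. ]), array([537.5,  31.5,  48. ])]
```

>>> apply_moves:
  increments:
    - [[0.15, 0.8, -3], 0]
    - [[0.15, 0.8, -6], 0]
    - [[0.15, 0.8, -7.5], 0]
    - [[0.15, 0.8, -8.3], 0]
    - [[0.15, 0.8, -8.4], 0]
    - [[0.15, 0.8, -8.4], 0]

```text
clock: 25.52
position: [0.5418, 0.0956, 0.0515]
eef_rot: [0.999, -0.031, 0.009, 0.001]
wrist_force: [-0.3, 0.3, -0.1]
width: 0.0513
```

```bash
python3 st.py
```

```text
clk 25.525 pos [541.8  95.6  51.5] yaw -3.6 tz [ 0.018 -0.004 -1.   ] F [-0.33  0.27 -0.1 ] T [ 0.08  0.05 -0.01] w 0.0513
```

>>> apply_moves:
  hand: 0
  increments:
    - [[0, 0, 0], 0]
    - [[0, 0, 0], 0]
    - [[0, 0, 0], 0]
    - [[0, 0, 0], 0]
    - [[0, 0, 0.2], 0]
    - [[0, 0, 2], 0]
    - [[0, 0, 5], 0]
    - [[0, 0, 8], 0]
    - [[0, 0, 9.5], 0]
    - [[0, 0, 9.5], 0]

```text
clock: 26.78
position: [0.5425, 0.0955, 0.1477]
eef_rot: [0.999, -0.032, 0.01, 0.002]
wrist_force: [0.8, 0.2, -3.0]
width: 0.0157
```

```bash
python3 st.py; python3 - <<'E'
from h import *
c=np.load('w2.npy',allow_pickle=True).item()
f=lambda x,y,z:np.round(onz(c,400+x/3.4,45+y/3.4,z)*1000,1)
print('V',f(210,103,.027),f(274,497,.027))
L=[f(150,128,.046),f(330,72,.046)];Rr=[f(225,535,.046),f(393,490,.046)]
print(L,Rr,np.mean(L,0),np.mean(Rr,0))
im=r.get_image('top');cv2.imwrite('pics/t8.png',im[:,:,::-1]);t=cv2.imread('pics/t8.png');a=cv2.imread('pics/t0.png') if 0 else cv2.imread('pics/top0.png')
cv2.imwrite('pics/c8.png',cv2.resize(a[150:192,180:245],None,fx=9,fy=9,interpolation=2))
im=r.get_image('wrist');cv2.imwrite('pics/w8.png',im[:,:,::-1])
E
```

```text
clk 26.775 pos [542.5  95.5 147.7] yaw -3.6 tz [ 0.02  -0.004 -1.   ] F [ 0.8   0.16 -3.03] T [0.07 0.05 0.01] w 0.0157
V [606.3 370.2  27. ] [616.1 265.5  27. ]
[array([583.6, 366.7,  46. ]), array([625.6, 371. ,  46. ])] [array([593.9, 264.1,  46. ]), array([636.9, 267.8,  46. ])] [604.6  368.85  46.  ] [615.4  265.95  46.  ]
```

View pics/c8.png

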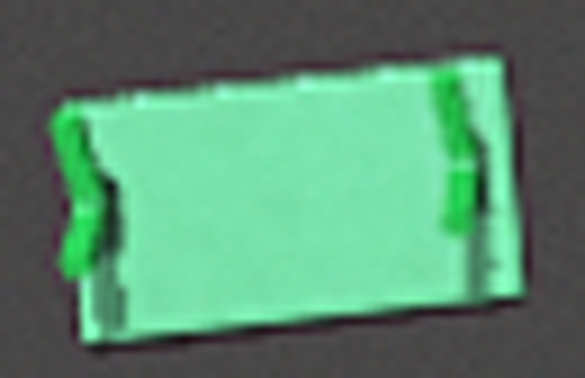

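View pics/w8.png

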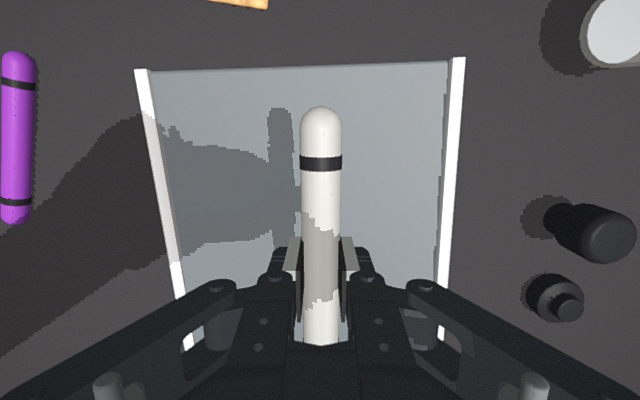

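The rod is held level. The V bottoms are 105 mm apart (104 expected), with the seat centre at about (611, 318) and yaw 5.5°. I move above the rack.

>>> apply_moves:
  increments:
    - [[1, 4, 0], 1]
    - [[2.5, 9, 0], 3]
    - [[4.5, 14, 0], 5]
    - [[6, 19, 0], 8]
    - [[6.8, 22.1, 0], 9.2]
    - [[6.8, 22.1, -2], 9.2]
    - [[6.8, 22.1, -4.5], 9.2]
    - [[6.8, 22.1, -5.5], 9.2]
    - [[6.8, 22.1, -5.5], 9.2]

```text
clock: 28.0
position: [0.6087, 0.3141, 0.089]
eef_rot: [0.999, 0.048, 0.007, 0.002]
wrist_force: [-0.4, -0.8, -1.6]
width: 0.0158
```

```bash
python3 st.py; python3 - <<'E'
from h import *
c=r.camera_model('top')
for u,v in((189.4,173.7),(231.3,168.1)):print(onz(c,u,v,.027))
c=r.camera_model('wrist')
im=r.get_image('wrist');cv2.imwrite('pics/w9.png',im[:,:,::-1]);np.save('w9.npy',c,allow_pickle=True)
im=r.get_image('side');cv2.imwrite('pics/s9.png',im[:,:,::-1]);cv2.imwrite('pics/c9.png',cv2.resize(cv2.imread('pics/s9.png')[200:320,200:360],None,fx=4,fy=4,interpolation=2))
E
```

```text
clk 28.0 pos [608.7 314.1  89. ] yaw 5.5 tz [ 0.014 -0.003 -1.   ] F [-0.37 -0.83 -1.63] T [ 0.07  0.01 -0.  ] w 0.0158
[0.60008964 0.36891752 0.027     ]
[0.61345743 0.26439762 0.027     ]
```

View pics/w9.png

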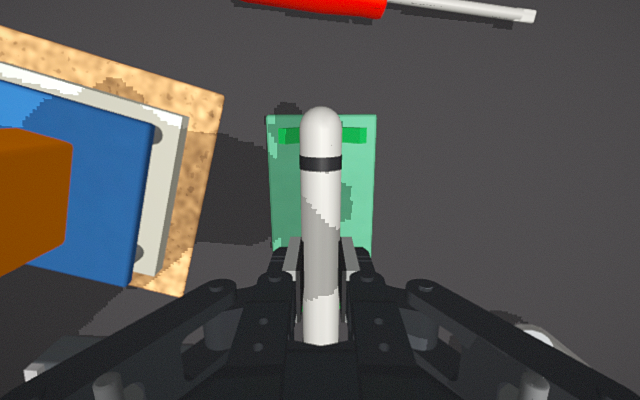

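View pics/c9.png

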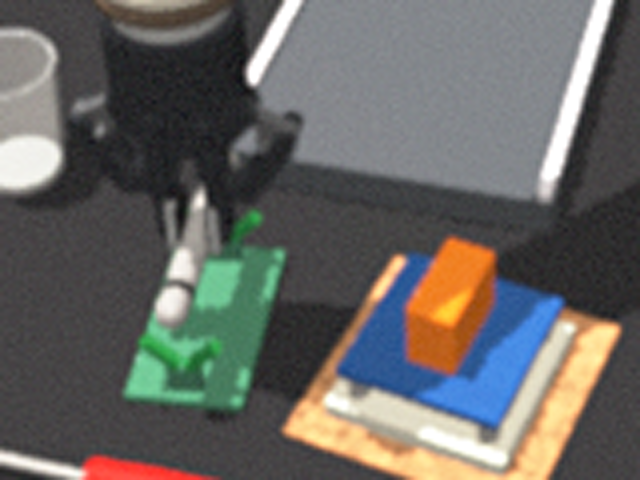

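The rod sits symmetrically over the saddle: cheeks at 279 and 366, rod centre at 321. Lower it, watching the force.

>>> apply_moves:
  increments:
    - [[0.1, 0.3, -1], 0]
    - [[0.1, 0.3, -2.2], 0]
    - [[0.1, 0.3, -3], 0]
    - [[0.1, 0.3, -3.3], 0]
    - [[0.1, 0.3, -3.4], 0]
    - [[0.1, 0.3, -3.4], 0]

```text
clock: 28.85
position: [0.6109, 0.3187, 0.0575]
eef_rot: [0.999, 0.048, 0.009, 0.001]
wrist_force: [0.1, -0.1, -2.2]
width: 0.0156
```

```bash
python3 st.py; python3 - <<'E'
from h import *
im=r.get_image('side');cv2.imwrite('pics/s10.png',im[:,:,::-1]);cv2.imwrite('pics/c10.png',cv2.resize(cv2.imread('pics/s10.png')[200:320,200:360],None,fx=4,fy=4,interpolation=2))
E
```

```text
clk 28.85 pos [610.9 318.7  57.5] yaw 5.5 tz [ 0.018 -0.001 -1.   ] F [ 0.12 -0.08 -2.19] T [-0.04 -0.01 -0.01] w 0.0156
```

View pics/c10.png

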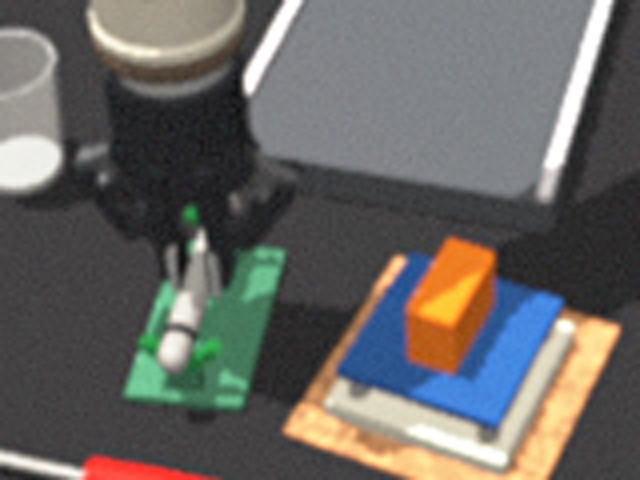

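The rod is between the V cheeks and still about 5 mm high. I lower it a little further to seat it.

>>> apply_moves:
  increments:
    - [[0, -0.1, -0.2], 0]
    - [[0, -0.1, -0.4], 0]
    - [[0, -0.1, -0.4], 0]

```text
clock: 29.28
position: [0.611, 0.3177, 0.0543]
eef_rot: [0.999, 0.048, 0.009, 0.001]
wrist_force: [-1.6, -2.4, 4.0]
width: 0.0154
```

```bash
python3 st.py
```

```text
clk 29.275 pos [611.  317.7  54.3] yaw 5.5 tz [ 0.018 -0.001 -1.   ] F [-1.58 -2.42  4.  ] T [-0.35  0.46 -0.01] w 0.0154
```

Contact with the saddles is about 6 N. Release and retreat.

>>> apply_moves:
  hand: 0.4
  increments:
    - [[0, 0, 0], 0]
    - [[0, 0, 0], 0]
    - [[0, 0, 0], 0]
    - [[0, 0, 0.2], 0]
    - [[0, 0, 2], 0]
    - [[0, 0, 6], 0]
    - [[0, 0, 10], 0]
    - [[0, 0, 13], 0]
    - [[0, -4, 15], 0]
    - [[0, -4, 15], 0]

```text
clock: 30.52
position: [0.6135, 0.2744, 0.2075]
eef_rot: [0.999, 0.046, 0.011, 0.002]
wrist_force: [0.1, -0.5, -0.4]
width: 0.034
```

```bash
python3 st.py; python3 - <<'E'
from h import *
im=r.get_image('wrist');cv2.imwrite('pics/w11.png',im[:,:,::-1])
im=r.get_image('side');cv2.imwrite('pics/s11.png',im[:,:,::-1])
a=cv2.imread('pics/s11.png')[215:320,200:360]
cv2.imwrite('pics/c11.png',np.hstack([cv2.resize(a,(440,290),interpolation=2),cv2.resize(cv2.imread('pics/w11.png')[0:300,100:460],(348,290))]))
E
```

```text
clk 30.525 pos [613.5 274.4 207.5] yaw 5.2 tz [ 0.023 -0.003 -1.   ] F [ 0.08 -0.52 -0.43] T [-0.02  0.02  0.01] w 0.034
```

View pics/c11.png

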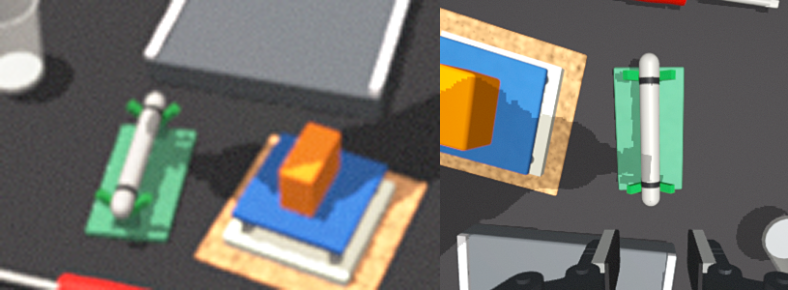

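The rod lies in both Vs and the press stands on its mat. I retreat for one last overall look.

>>> apply_moves:
  increments:
    - [[-2, -5, 2], 0]
    - [[-5, -10, 3], 0]
    - [[-9, -15, 3], 0]
    - [[-12, -20, 3], 0]
    - [[-14, -25, 3], 0]
    - [[-15, -30, 3], 0]
    - [[-16, -35, 3], 0]
    - [[-17, -38, 3], 0]
    - [[-17, -38, 3], 0]

```text
clock: 31.75
position: [0.4406, -0.1041, 0.2352]
eef_rot: [0.999, 0.046, 0.009, 0.001]
wrist_force: [-0.2, -0.1, -0.3]
width: 0.034
```

```bash
python3 st.py; python3 - <<'E'
from h import *
im=r.get_image('top');cv2.imwrite('pics/t12.png',im[:,:,::-1])
t=cv2.imread('pics/t12.png');c=r.camera_model('top');hsv=cv2.cvtColor(t,cv2.COLOR_BGR2HSV);H,S,V=[hsv[:,:,i].astype(int) for i in range(3)]
def win(m,x0,y0,x1,y1):
    k=np.zeros(m.shape,bool);k[y0:y1,x0:x1]=1;return m&k
for n,m,z in(('blue',win((H>100)&(H<125)&(S>150)|(H<32)&(S>200),170,205,240,262),.042),('mat',win(V>110,165,195,250,270),.004)):
    q=rectw(c,m,z);print(n,q[0],q[1])
E
```

```text
clk 31.75 pos [ 440.6 -104.1  235.2] yaw 5.3 tz [ 0.019 -0.001 -1.   ] F [-0.17 -0.09 -0.29] T [ 0.03  0.03 -0.03] w 0.034
blue ((455.3209228515625, 325.28704833984375), (98.55851745605469, 98.14437103271484), 78.87630462646484) [204.16050955 230.85732484]
mat ((453.775146484375, 324.8692321777344), (150.447998046875, 150.64654541015625), 78.86471557617188) [207.83182076 232.60862167]
```

View pics/t12.png

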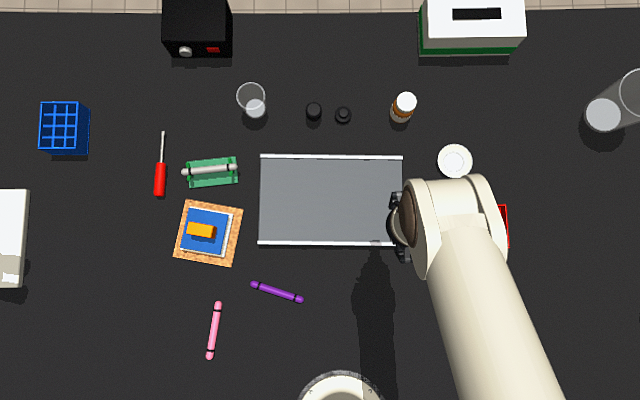

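The straight rod is in the rack at (211,170). The press is 2 mm from the mat's centre, at (204,231). The bystanders and look-alikes have not moved. I hand in the job.

```bash
python3 -c "
from rig import r
print(r.close_job())"
```

```text
the job is handed in; nothing more can be done
None
```

The job is done and handed in at about 32 s of the 72 s allowed. I rolled both rods about 50 mm forward with the press, nearly a full turn each.

- **Left rod (y ≈ +97 mm), straight:** The pressing force stayed flat at about 4.5–6 N over the whole roll. It now lies in both V saddles of the green rack.
- **Right rod (y ≈ −77 mm), bent:** The force rose, fell back near 29 mm of travel and rose again, peaking at about 9.5 N. It is in the red tray.
- **Press:** It stands upright on its mat, within about 2 mm of the centre by both the wrist and top cameras. I set it down after rolling, before moving the rods, because the gripper was needed for them.

In the last pictures the bystanders and the pink and purple look-alikes had not moved. The arm hid most of the tray in the final top view, so the rod there was last seen in the pictures taken just after I released it. The cameras disagreed by 2 to 5 mm in places, which did not matter here. The first touch on the left rod was about 8 N before I eased off.

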